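# Lock the round nozzle into the bench's push-fit air port

## Robot

A 6-joint arm with a two-finger parallel gripper is mounted at the origin on the work surface. World frame = base frame: x ahead of the robot, y to its left, z up, the work surface at z = 0. Lengths are in mm, angles in rad, forces in N, time in s.
With the tool pointing down it reaches from about 275 to 750 mm from the base axis. Payload 10.2 kg.
Tool frame: the origin (TCP) lies at the very end of the fingers, on their centre line; the grasp point (between the pads) lies 19 mm behind it; z points along the fingers, y is the direction in which the jaws open and shut (so a half turn about z gives the same grasp; the last joint's range is limited). The gripper opens to 85 mm and grips with 20 to 120 N. Pads are 22 mm wide; open, the fingers measure 114 mm over their backs; the gripper's body (76 mm by 85 mm) begins 54 mm behind the grasp point. The pads swing forward as they close: fully open they stand 13 mm farther back than shut.
Start: joints at [0.923, 0.313, 1.498, -0, 1.331, -0.223], TCP at [216.386, 478.339, 231.294] pointing down, gripper open.
Joint ranges: [-2.94, 2.94], [-0.97, 2.17], [0.19, 2.56], [-1.23, 4.37], [0.02, 3.11], [-2.88, 2.88]. Speed limits (rad/s): [2.39, 2.39, 3.01, 3.14, 3.14, 3.14].

## Interface

Orientations are given as a unit quaternion [w, x, y, z].
In Python, from rig import * gives the robot as it stands. The module is installed in compiled form; this text tells all that it offers.
- The arm moves only by the shell command python3 -m crank 'ROWS' [FORCE]. ROWS is a JSON object of lists of equal length, an entry for each row: "dp": the shift along the world's x, y, z in cm, a list of three; "delta_rot": the turn, a rotation vector about the world's x, y, z in degrees, a list of three; "claw": the closure in counts, from 0 (fully open) to 255 (shut). A call has 1 to 10 rows; each row shifts and turns the commanded pose from where the row before left it; what a row does not reach is not made up. A row lasts 1/10 s, in which the tool goes at most 50 mm and 8.59 degrees, less where a joint would pass 70% of its speed; a pose out of reach is approached as far as the arm can. A call is refused whole if a number of a shift passes 5 or a number of a turn 8.59, either way. A call with a gripper value outside its range is refused whole. The fingers move at their own pace and stop on an object; FORCE is the grip in N (left out, the last holds). Time passes only in rows, so rows that do not move let the fingers close. It gives the time, the measured TCP pose, the force and the opening at its end, in the units of the state.
- sense(): the state, without advancing time (a new reading comes with each control period).
- capture(name): name is "scene" or "top" or "wrist"; returns (picture, depth): 480x640x3 uint8, red, green, blue; 480x640 float32, mm along the optical axis (not along the pixel's ray), 0 where there is no reading.
- camera_model(name): a dict with "fx", "fy", "cx", "cy" (pixels), "cam_to_world" (4x4, takes a point from camera to world coordinates); the wrist camera has in their place "T_tool_cam" (4x4, takes a point from camera to tool coordinates, whose origin is the TCP and whose axes are the flange's). Camera axes: x right, y up, looking along -z (the intrinsics and any distortion apply to the point x, -y, -z); pixel columns grow to the right and rows downward; lengths in mm; the calibration is good to about 2 mm. A picture is of the moment at which its call begins: read the wrist's pose just before it. camera_model takes no time and is no camera call.
- finish_job(): hands the job in, once; it reports no verdict.
Trained networks look in the newest picture that a camera, given by its name, has taken for a name from the list of things; names that differ only in an ending like _2 or _b are one class to them, and where a whole thing is asked for, a point or a joint stands for the part that bears it (a point fixed in the world has none). Each returns a list of dicts, best first, with "p" (0 to 1); they miss things now and then, are a little off and sometimes report something else, mostly with a low value. They report only what shows in the picture. A call takes as long as a camera call. They do not tell look-alikes from the thing itself.
- boxes_of(camera, target): "centre" ([column, row] in pixels, amid what is visible of it).
- masks_of(camera, target): "region" (480x640 bool, what is visible of it) and "centre" ([column, row] in pixels, amid what is visible of it).
- pinpoint(camera, target): "centre" ([column, row] in pixels: a listed point, or the origin of a listed thing).
The state is a dict: "time_s": time; "joints": joint angles; "dq": joint speeds; "tau": joint torques, N m; "eef_pos": TCP position; "ee_rot": TCP orientation; "force": force on the tool from outside, world axes, zero at the start; "wrist_torque": the same for the moment, N m; "grip_width": opening from 0.0 (shut) to 1.0 (fully open).
Only numpy, scipy, OpenCV 4.12 (cv2) and the standard library are available. Lean on these libraries where they do the work, as an engineer would, in place of code of your own. Each camera call takes 0.05 s, during which the arm holds its last target.

## Task

Take the round, tapered extraction nozzle out of the rack and push it down, tip up, into the open push-fit port until it locks fully home, then let go. Leave the flat fishtail nozzle standing in its pocket.

Things in the scene. Friction and masses are not known exactly. Their poses are not given: they have to be found in the camera images.
- nozzle: Round aluminium nozzle, 140 mm long, 0.14 kg, foot 10 above bench in either rack pocket (40 wide, 35 deep, rim 45 above bench). Origin: centre of its foot; z up to the tip. Locking bead 18 wide at foot, 32 at z=12, ledge at z=16; neck 19 to z=30; body 30 diameter z=36-115 with stop ring 66 diameter z=60-65; taper to 20 wide flat tip. Grip body above ring; lift straight out over 40.
- fishtail: The other aluminium nozzle, in the rack's other pocket, 120 mm away: same foot, ring and length (140), but its top is a flat blade 66 wide along its x, 16 thick along y. Origin: centre of its foot, z up. To be left alone.
- port: Open grey push-fit port, fixed, on a 100 mm square plate. Origin: underside centre; z up the bore. Mouth at z=78, 60 wide, narrowing to a 36 bore at z=60. A damped sprung domed plunger meets the foot at z=35 (3-6 N), then two ball catches snap over the bead (about 12 N in all). Locked: foot at z=21, ring 3 above the mouth; unlocked it springs back up. Pushing till ring meets mouth (foot z=18) is safe.
- capped_port: Same port as the open one and fixed near it, but closed by a round domed grey cap 76 mm wide, top at z=98 mm. Not used; the two ports' places may be swapped. Origin: centre of its plate's underside, z up.
Mind the look-alikes: they are no part of the job. Leave any blue look-alike of the nozzle alone.

How it is judged (in metres and radians):
At the end, for the whole second after the job is handed in: The round nozzle stands locked in the open port, tip up within 10 degrees, its foot less than 26 mm above the port's origin (21 mm when locked) and within 10 mm of the port's axis, at rest; the fishtail nozzle stands in its pocket, within 30 mm of where it was and less than 14 degrees from upright (horizontal distance between nozzle and port below 0.01 m and z of nozzle in the frame of port between 0.01 and 0.026 m and angle between nozzle's own z axis and vertical below 0.17 rad and linear speed of nozzle below 0.02 m/s and distance of fishtail from where it was at the start of the episode below 0.03 m and angle between fishtail's own z axis and vertical below 0.25 rad); the robot touches nothing.
It fails at once if the fishtail nozzle is taken out of its pocket or knocked over (distance of fishtail from where it was at the start of the episode above 0.03 m or angle between fishtail's own z axis and vertical above 0.35 rad).
It also fails if it takes over 43 s, if anything falls off the work surface, if the arm or the gripper's body presses on something with over 40 N, if the wrist force passes 120 N, or if a joint passes its speed limit or range.

## Working session

There is one attempt and no reset: what is moved stays moved. The work goes in short steps, Python scripts to look and compute and a shell command to move; the robot and the scene stay as the last step left them, time stands still between calls to the robot, and variables do not carry over. Pictures are saved under pics/ and viewed, and the job is handed in when it is done.

```bash
mkdir -p pics; cat > h.py <<'E'
from rig import *
import numpy as np, cv2
from scipy.spatial.transform import Rotation as R
def save(n,im): cv2.imwrite('pics/'+n+'.png',cv2.cvtColor(im,cv2.COLOR_RGB2BGR))
def c2w(cam,st=None):
    m=camera_model(cam)
    if 'cam_to_world' in m: return m,np.array(m['cam_to_world'])
    T=np.eye(4);q=st['ee_rot'];T[:3,:3]=R.from_quat([q[1],q[2],q[3],q[0]]).as_matrix();T[:3,3]=st['eef_pos']
    return m,T@np.array(m['T_tool_cam'])
def cloud(cam,d,st=None):
    m,T=c2w(cam,st)
    v,u=np.mgrid[0:480,0:640]
    P=np.stack([(u-m['cx'])/m['fx']*d,-(v-m['cy'])/m['fy']*d,-d],-1)
    W=P@T[:3,:3].T+T[:3,3]; W[d<=0]=np.nan
    return W
E
python3 - <<'E'
from h import *
print(sense())
for c in ['scene','top']:
    im,d=capture(c);save(c+'0',im);np.savez('pics/'+c+'0.npz',im=im,d=d)
    m=camera_model(c);print(c,{k:v for k,v in m.items()})
    W=cloud(c,d)
    for t in ['nozzle','fishtail','port','capped_port']:
        for r in masks_of(c,t)[:4]:
            w=W[r['region']];w=w[~np.isnan(w[:,0])]
            print(c,t,round(r['p'],2),np.round(r['centre']),r['region'].sum(),np.round(np.median(w,0)) if len(w) else None, np.round(np.percentile(w[:,2],98)) if len(w) else None)
print(sense()['time_s'])
E
```

```text
{'time_s': 0.0, 'joints': array([ 9.22579694e-01,  3.13463571e-01,  1.49844436e+00,  1.46172137e-05,
        1.33099671e+00, -2.23412442e-01]), 'dq': array([ 0.0006979 , -0.00024853,  0.00104223, -0.00139259,  0.00048232,
       -0.00203313]), 'tau': array([-2.76454348e-04, -4.12270188e+01, -2.59737736e+01, -2.26101497e-04,
        4.12817331e-03,  1.62593147e-05]), 'eef_pos': array([216.22883501, 478.12086111, 230.72539343]), 'ee_rot': array([-2.83361544e-04,  2.10810276e-01,  9.77526776e-01, -5.91678400e-04]), 'force': array([ 1.06470108,  0.29057743, -0.06374199]), 'wrist_torque': array([ 0.03943192, -0.00371032, -0.05254942]), 'grip_width': 1.0041883778230694}
scene {'fx': 453.8607179514556, 'fy': 453.8607179514556, 'cx': 316.30336261471797, 'cy': 239.16058041768179, 'cam_to_world': array([[-2.29798808e-01, -5.82239215e-01,  7.79865376e-01,
         1.15076305e+03],
       [ 9.73216051e-01, -1.42874592e-01,  1.80103775e-01,
         2.04282179e+02],
       [ 6.55946700e-03,  8.00365134e-01,  5.99476960e-01,
         5.09433457e+02],
       [ 0.00000000e+00,  0.00000000e+00,  0.00
[... 610 characters left out ...]
e-01, -1.95810472e-01,
         3.40381367e+02],
       [-9.99476440e-01, -9.08350846e-04, -3.23422291e-02,
         6.51629213e+01],
       [-3.18935161e-02,  1.95884059e-01,  9.80108279e-01,
         9.60921981e+02],
       [ 0.00000000e+00,  0.00000000e+00,  0.00000000e+00,
         1.00000000e+00]])}
top nozzle 0.92 [237. 297.] 910 [389. 249.  66.] 142.0
top nozzle 0.8 [176. 281.] 951 [417. 366.  67.] 142.0
top nozzle 0.6 [235. 179.] 846 [614. 259.  67.] 141.0
top nozzle 0.57 [238. 233.] 845 [506. 249.  76.] 152.0
top fishtail 0.76 [300. 230.] 956 [510. 132. 105.] 152.0
top port 0.79 [411. 174.] 2199 [632. -91.  14.] 79.0
top capped_port 0.66 [436. 248.] 2518 [ 480. -129.   55.] 99.0
0.5
```

```bash
python3 - <<'E'
import numpy as np,cv2
for c,(a,b,x0,x1) in {'scene':(130,330,150,550),'top':(130,330,140,540)}.items():
    im=np.load(f'pics/{c}0.npz')['im'][a:b,x0:x1]
    cv2.imwrite(f'pics/{c}crop.png',cv2.cvtColor(cv2.resize(im,None,fx=2,fy=2,interpolation=cv2.INTER_CUBIC),cv2.COLOR_RGB2BGR))
E
```

```text
(no output)
```

View pics/scenecrop.png

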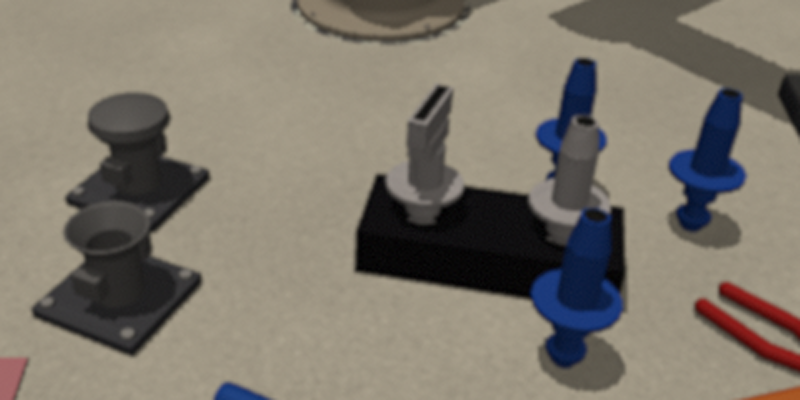

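View pics/topcrop.png

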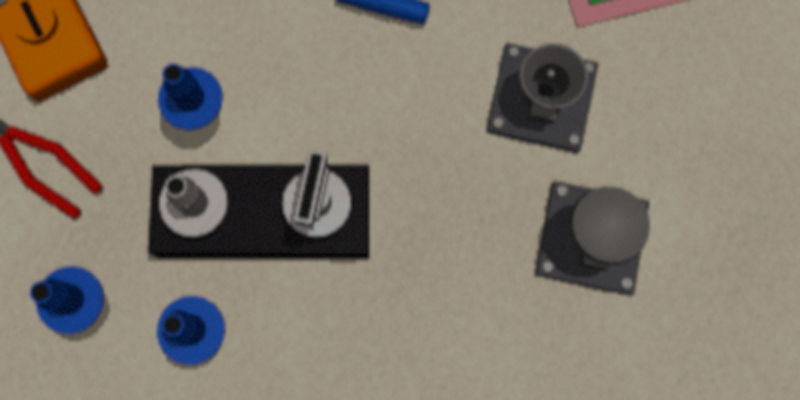

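Candidates (scene px): silver round (437,223), silver fishtail (362,215), and blue look-alikes at (440,279), (436,179) and (505,211). I choose the silver round one. The open port is at (209,250), with its bore visible. The capped port is at (219,213). Next I measure these and check the choice in a close crop.

```bash
python3 - <<'E'
from h import *
from scipy.optimize import least_squares
def circ(p):
    f=lambda q:np.hypot(p[:,0]-q[0],p[:,1]-q[1])-q[2]
    r=least_squares(f,[*p.mean(0)[:2],30],loss='soft_l1'); return np.round(r.x,1)
D={c:np.load(f'pics/{c}0.npz') for c in ['scene','top']}
for c in D:
    W=cloud(c,D[c]['d']); im=D[c]['im'].astype(int)
    grey=(np.ptp(im,axis=-1)<30)
    def pts(x,y,r,z0,z1,g=True):
        m=(np.hypot(W[...,0]-x,W[...,1]-y)<r)&(W[...,2]>z0)&(W[...,2]<z1)
        if g:m&=grey
        return W[m]
    for n,(x,y) in {'noz':(525,255),'fish':(525,138)}.items():
        p=pts(x,y,50,72,79); t=pts(x,y,45,145,158)
        print(c,n,'ring',len(p),circ(p),'bbox mid',(p.min(0)+p.max(0)).round()/2,'tip',len(t),t.mean(0).round(1))
        if n=='noz':
            for z in (85,95,105,115): 
                q=pts(x,y,30,z,z+10); print('  body',z,len(q),circ(q),q.mean(0).round(1))
    p=pts(645,-95,60,74,84); print(c,'port rim',len(p),circ(p),p.min(0).round(),p.max(0).round())
    p=pts(500,-130,70,80,104); print(c,'cap',p.mean(0).round(),p.max(0).round())
    print(c,'pin')
    capture(c)
    for t in ['nozzle','port']: print(t,[(round(r['p'],2),np.round(r['centre'],1)) for r in pinpoint(c,t)[:5]])
im=D['scene']['im'][170:260,390:480]
cv2.imwrite('pics/close.png',cv2.cvtColor(cv2.resize(im,None,fx=6,fy=6,interpolation=cv2.INTER_CUBIC),cv2.COLOR_RGB2BGR))
s=sense();q=s['ee_rot'];print(s['time_s'],R.from_quat([q[1],q[2],q[3],q[0]]).as_matrix().round(3))
E
```

```text
scene noz ring 417 [514.2 256.4  25.9] bbox mid [519.  256.   75.5] tip 119 [519.5 256.7 149.4]
  body 85 97 [516.5 256.9  14.3] [527.4 256.4  90.1]
  body 95 100 [515.5 257.2  15. ] [527.5 255.7 100.2]
  body 105 102 [515.4 257.1  15. ] [527.2 256.2 110.1]
  body 115 108 [515.3 256.9  15.1] [527.5 256.2 120.2]
scene fish ring 503 [515.2 137.   26.5] bbox mid [518.  137.   75.5] tip 265 [521.1 137.3 150. ]
scene port rim 335 [643.1 -94.2  30.8] [ 609. -128.   74.] [676. -61.  80.]
scene cap [ 504. -134.   92.] [ 531. -103.  100.]
scene pin
nozzle [(0.74, array([432.7, 223.9])), (0.72, array([431.3, 312. ])), (0.69, array([425.8, 258.1]))]
port []
top noz ring 549 [514.9 257.7  26.6] bbox mid [513.5 255.5  75.5] tip 117 [512.9 255.1 150. ]
  body 85 21 [513.7 256.1  14.8] [505.3 248.   90.3]
  body 95 23 [513.6 256.2  14.9] [505.9 247.9 100.2]
  body 105 24 [513.9 256.5  15.2] [505.8 246.8 110.3]
  body 115 27 [513.8 256.4  15. ] [508.1 248.7 120.2]
top fish ring 477 [513.1 137.7  27.1] bbox mid [511.5 137.   75.5] tip 336 [512.7 136.1 150.1]
top port rim 271 [639.6 -95.5  30.5] [ 608. -128.   74.] [673. -63.  81.]
top cap [ 488. -139.   93.] [ 526. -104.  101.]
top pin
nozzle [(0.93, array([241.8, 237.6])), (0.74, array([243.2, 298.1])), (0.73, array([184. , 282.7])), (0.65, array([243.1, 185.4]))]
port [(0.98, array([412.1, 176.9]))]
0.8 [[-0.911  0.412  0.   ]
 [ 0.412  0.911 -0.   ]
 [-0.    -0.    -1.   ]]
```

View pics/close.png

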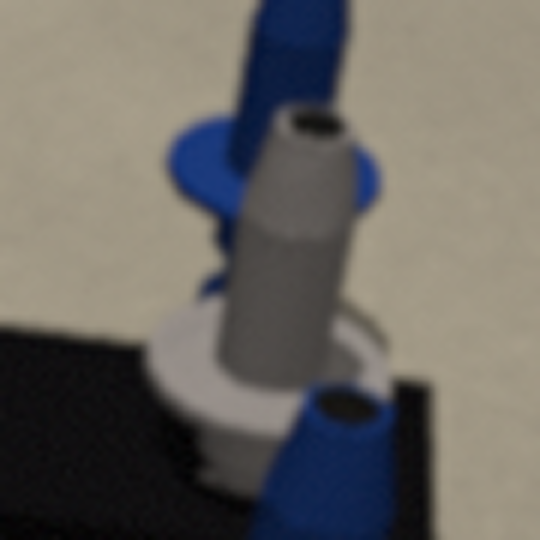

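The crop shows the plain silver round nozzle with its hollow tip, standing in the rack, so the choice holds. A blue look-alike stands in front and another behind.

```bash
python3 -m crank '{"dp":[[3.73,-2.77,0],[3.73,-2.77,0],[3.73,-2.77,0],[3.73,-2.77,0],[3.73,-2.77,0],[3.73,-2.77,0],[3.73,-2.77,0],[3.73,-2.77,0],[0,0,0]],"delta_rot":[[0,0,0],[0,0,0],[0,0,0],[0,0,0],[0,0,0],[0,0,0],[0,0,0],[0,0,0],[0,0,0]],"claw":[0,0,0,0,0,0,0,0,0]}' 60
python3 - <<'E'
from h import *
s=sense();print(s['eef_pos'],s['time_s']);im,d=capture('wrist');save('w1',im)
W=cloud('wrist',d,s)
from scipy.optimize import least_squares
def circ(p):
    f=lambda q:np.hypot(p[:,0]-q[0],p[:,1]-q[1])-q[2]
    return least_squares(f,[*p.mean(0)[:2],30],loss='soft_l1').x.round(1)
for z0,z1 in((72,78),(85,122),(140,155)):
    m=(np.hypot(W[...,0]-515,W[...,1]-257)<45)&(W[...,2]>z0)&(W[...,2]<z1);p=W[m]
    if len(p)>5: print(z0,len(p),circ(p),p.mean(0).round(1),((p.min(0)+p.max(0))/2).round(1))
E
```

```text
time_s: 1.7
eef_pos: [518.2, 253.2, 230.5]
ee_rot: [0.0, 0.213, 0.977, -0.0]
force: [-1.0, -0.5, -0.5]
grip_width: 0.998
[518.15384183 253.20359681 230.53080084] 1.7
72 3819 [518.5 254.6  26.8] [509.2 258.6  73.7] [516.3 255.4  75. ]
85 499 [516.5 255.5  15. ] [505.1 260.5 104.6] [510.2 256.9 103.5]
140 1275 [514.9 256.3   7.8] [514.7 256.4 147.8] [515.5 255.8 145.6]
```

View pics/w1.png

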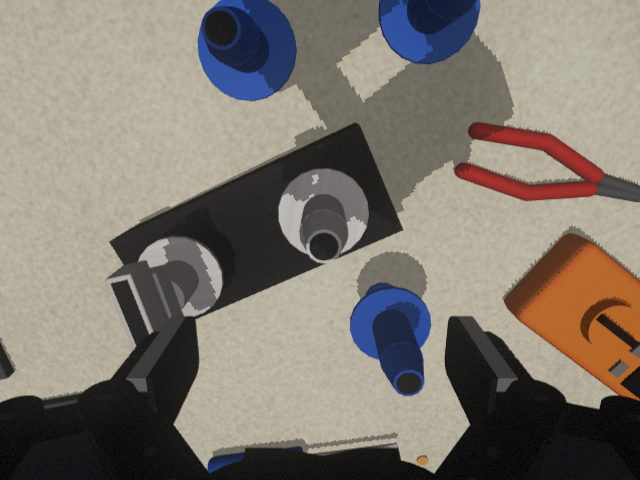

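The wrist view shows the silver nozzle with its tip at (323,245), laterally centred between the fingers. The fishtail is at (120,300), and blue look-alikes are at (405,380), (225,30) and (430,15). I move down a first bit and recheck the pose.

```bash
python3 -m crank '{"dp":[[0,0,-2],[0,0,-3],[0,0,-1.5],[0,0,0],[0,0,0]],"delta_rot":[[0,0,0],[0,0,0],[0,0,0],[0,0,0],[0,0,0]],"claw":[0,0,0,0,0]}'; python3 -c "
from rig import *
s=sense();print(s['dq'].round(4),s['eef_pos'])"
```

```text
time_s: 2.25
eef_pos: [514.5, 257.5, 167.2]
ee_rot: [0.0, 0.21, 0.978, 0.0]
force: [0.3, 0.4, 0.5]
grip_width: 0.998
[-0.0058 -0.0144 -0.0186 -0.0005  0.0002 -0.0008] [514.5232498  257.45093204 167.15259411]
```

```bash
python3 -m crank '{"dp":[[0.05,-0.08,-1.5],[0,0,-2],[0,0,-2],[0,0,-1.7],[0,0,-1],[0,0,0],[0,0,0]],"delta_rot":[[0,0,0],[0,0,0],[0,0,0],[0,0,0],[0,0,0],[0,0,0],[0,0,0]],"claw":[0,0,0,0,0,0,0]}'
python3 - <<'E'
from h import *
s=sense();im,d=capture('wrist');save('w2',im);im,d=capture('scene');save('s2',im[130:330,350:550])
E
```

```text
time_s: 2.95
eef_pos: [515.8, 256.2, 85.5]
ee_rot: [0.001, 0.211, 0.978, 0.0]
force: [-0.4, 0.0, -0.1]
grip_width: 1.003
```

View pics/w2.png

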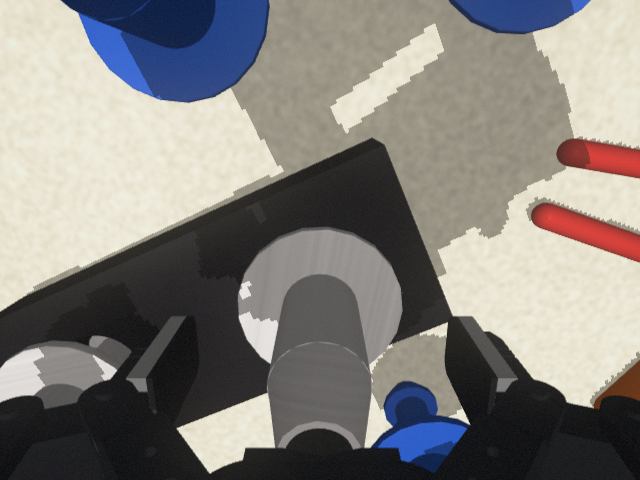

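View pics/s2.png

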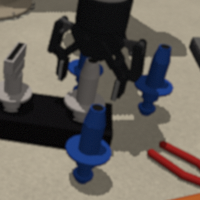

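The nozzle body at (320,390) is centred between the fingers and nothing is touching, so I close.

```bash
python3 -m crank '{"dp":[[0,0,0],[0,0,0],[0,0,0],[0,0,0],[0,0,0],[0,0,0],[0,0,0],[0,0,0]],"delta_rot":[[0,0,0],[0,0,0],[0,0,0],[0,0,0],[0,0,0],[0,0,0],[0,0,0],[0,0,0]],"claw":[255,255,255,255,255,255,255,255]}' 80
```

```text
time_s: 3.85
eef_pos: [515.5, 256.0, 84.6]
ee_rot: [0.0, 0.211, 0.978, 0.0]
force: [-0.3, -1.5, 5.4]
grip_width: 0.332
```

```bash
python3 -m crank '{"dp":[[0,0,1],[0,0,2],[0,0,2],[0,0,2],[0,0,2],[0,0,2],[0,0,2],[0,0,2],[0,0,1.5],[0,0,0.5]],"delta_rot":[[0,0,0],[0,0,0],[0,0,0],[0,0,0],[0,0,0],[0,0,0],[0,0,0],[0,0,0],[0,0,0],[0,0,0]],"claw":[255,255,255,255,255,255,255,255,255,255]}'
python3 - <<'E'
from h import *
im,d=capture('scene');save('s3',cv2.resize(im[80:330,300:560],None,fx=2,fy=2));print(sense()['eef_pos'],sense()['force'])
E
```

```text
time_s: 4.85
eef_pos: [515.5, 256.1, 255.9]
ee_rot: [0.001, 0.211, 0.978, 0.001]
force: [0.5, 0.1, -1.6]
grip_width: 0.336
[515.45430732 256.04357543 255.63640375] [ 0.98047328 -0.39330957 -1.16414035]
```

View pics/s3.png

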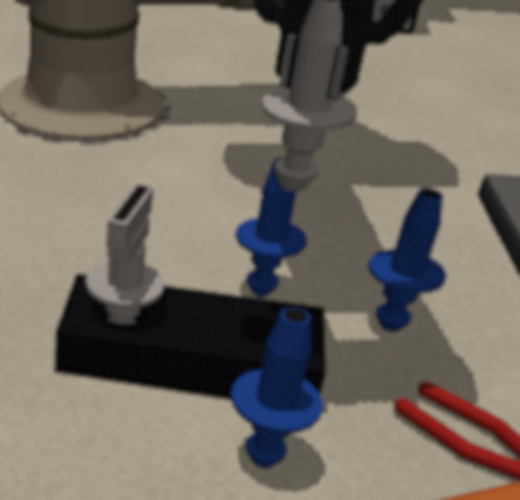

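The nozzle is held upright and clear of the rack, and the fishtail stands undisturbed at crop (125,250). Now I carry it to the port.

```bash
python3 -m crank '{"dp":[[1.4,-3.9,0],[1.4,-3.9,0],[1.4,-3.9,0],[1.4,-3.9,0],[1.4,-3.9,0],[1.4,-3.9,0],[1.4,-3.9,0],[1.4,-3.9,0],[1.4,-3.9,0],[0,0,0]],"delta_rot":[[0,0,0],[0,0,0],[0,0,0],[0,0,0],[0,0,0],[0,0,0],[0,0,0],[0,0,0],[0,0,0],[0,0,0]],"claw":[255,255,255,255,255,255,255,255,255,255]}'
python3 -m crank '{"dp":[[0,0,-1.5],[0,0,-2],[0,0,-2],[0,0,-1],[0,0,0],[0,0,0]],"delta_rot":[[0,0,0],[0,0,0],[0,0,0],[0,0,0],[0,0,0],[0,0,0]],"claw":[255,255,255,255,255,255]}'
cat > m.py <<'E'
from h import *
import sys
from scipy.optimize import least_squares
def circ(p):
    f=lambda q:np.hypot(p[:,0]-q[0],p[:,1]-q[1])-q[2]
    return least_squares(f,[*p.mean(0)[:2],20],loss='soft_l1').x.round(1)
def body(p,fz=None):
    # tilted 3D cylinder axis: x=x0+a z
    pass
s=sense();x,y,z=s['eef_pos'];print(s['eef_pos'],s['force'],s['time_s'])
for c in ['scene','wrist']:
    im,d=capture(c);save(sys.argv[1]+c,im);W=cloud(c,d,s)
    def rep(n,a,b,r=45):
        p=W[(np.hypot(W[...,0]-x,W[...,1]-y)<r)&(W[...,2]>a)&(W[...,2]<b)]
        if len(p)>8: print(c,n,len(p),circ(p),'zmin/max',p[:,2].min().round(1),p[:,2].max().round(1))
    f=z-74.5 # foot est
    rep('body z36-50',f+38,f+58,25);rep('neck18-29',f+18,f+29,25);rep('bead10-14',f+10,f+14,30);rep('lowbody',f+45,f+59,25);rep('ring top',f+63,f+67);rep('portrim',75,81,50)
E
python3 m.py a
```

```text
time_s: 5.9
eef_pos: [641.5, -99.8, 251.9]
ee_rot: [-0.001, 0.213, 0.977, -0.0]
force: [0.1, -0.0, -1.5]
grip_width: 0.33
time_s: 6.5
eef_pos: [641.5, -95.0, 189.9]
ee_rot: [0.0, 0.211, 0.978, -0.0]
force: [0.5, 0.1, -1.6]
grip_width: 0.337
[641.47864658 -94.96145399 189.91915344] [ 0.52692304  0.09279954 -1.63458456] 6.5
scene body z36-50 134 [641.8 -93.8  14.5] zmin/max 153.5 165.6
scene neck18-29 86 [642.1 -93.6   9. ] zmin/max 133.7 144.4
scene bead10-14 31 [641.1 -94.4  15.8] zmin/max 125.5 129.4
scene lowbody 42 [642.  -93.6  14.4] zmin/max 160.6 165.6
scene ring top 567 [641.4 -93.7  26.6] zmin/max 178.4 182.3
scene portrim 293 [643.  -94.2  31.1] zmin/max 75.0 80.2
wrist ring top 6762 [647.2 -97.1  29. ] zmin/max 178.4 182.4
wrist portrim 986 [642.5 -96.2  31.3] zmin/max 75.0 78.1
```

View pics/ascene.png

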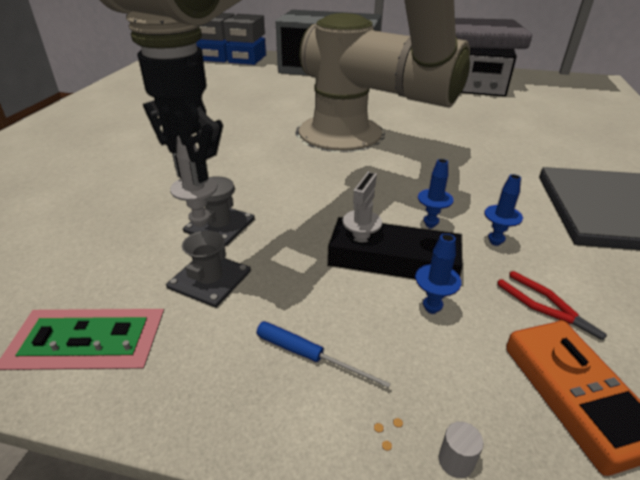

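View pics/awrist.png

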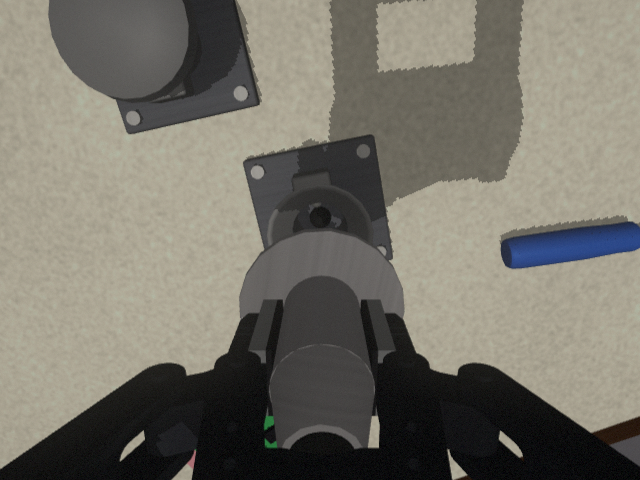

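The picture shows the nozzle upright just above the open port, whose mouth is at (205,240). The foot is about 1 mm off the axis. I correct that and go down to the bore entry.

```bash
python3 -m crank '{"dp":[[0.1,-0.04,-1],[0,0,-1.5],[0,0,-1.5],[0,0,-1],[0,0,-0.5],[0,0,0],[0,0,0]],"delta_rot":[[0,0,0],[0,0,0],[0,0,0],[0,0,0],[0,0,0],[0,0,0],[0,0,0]],"claw":[255,255,255,255,255,255,255]}'
python3 m.py b
```

```text
time_s: 7.3
eef_pos: [642.6, -95.6, 134.9]
ee_rot: [0.001, 0.211, 0.978, -0.0]
force: [-0.1, 0.2, -1.4]
grip_width: 0.334
[642.58894106 -95.56177376 134.91668398] [-0.10545544  0.24579461 -1.40853848] 7.3
scene body z36-50 93 [643.3 -94.2  14.1] zmin/max 98.5 108.6
scene neck18-29 75 [642.9 -94.5   9.2] zmin/max 78.5 89.3
scene bead10-14 129 [639.2 -96.5  24.6] zmin/max 70.6 74.4
scene lowbody 20 [642.4 -94.5  15.2] zmin/max 105.7 108.6
scene ring top 553 [642.3 -94.3  26.7] zmin/max 123.4 127.4
scene portrim 358 [634.8 -99.2  25.9] zmin/max 75.0 80.9
wrist bead10-14 577 [643.1 -96.4  27.8] zmin/max 70.4 74.4
wrist ring top 6662 [648.5 -97.9  29.1] zmin/max 123.4 127.4
wrist portrim 1257 [643.1 -96.4  31.7] zmin/max 75.0 78.5
```

Aligned and free so far. I go down through the bore to where the foot meets the plunger (TCP about 110).

```bash
python3 -m crank '{"dp":[[0,0,-0.6],[0,0,-0.6],[0,0,-0.6],[0,0,-0.4],[0,0,0]],"delta_rot":[[0,0,0],[0,0,0],[0,0,0],[0,0,0],[0,0,0]],"claw":[255,255,255,255,255]}'
```

```text
time_s: 7.9
eef_pos: [642.0, -95.3, 111.5]
ee_rot: [-0.001, 0.211, 0.978, 0.0]
force: [0.5, 0.1, -1.3]
grip_width: 0.335
```

```bash
python3 -m crank '{"dp":[[0,0,-0.4],[0,0,-0.4],[0,0,-0.4],[0,0,-0.4],[0,0,0],[0,0,0]],"delta_rot":[[0,0,0],[0,0,0],[0,0,0],[0,0,0],[0,0,0],[0,0,0]],"claw":[255,255,255,255,255,255]}'
```

```text
time_s: 8.5
eef_pos: [642.1, -95.4, 96.2]
ee_rot: [-0.0, 0.211, 0.978, 0.0]
force: [-1.1, 0.8, -1.0]
grip_width: 0.334
```

```bash
python3 -m crank '{"dp":[[0,0,-0.2],[0,0,-0.15],[0,0,0],[0,0,0]],"delta_rot":[[0,0,0],[0,0,0],[0,0,0],[0,0,0]],"claw":[255,255,255,255]}'; python3 m.py c
```

```text
time_s: 8.9
eef_pos: [642.3, -95.5, 93.0]
ee_rot: [0.0, 0.211, 0.978, -0.0]
force: [-2.4, -0.3, 4.4]
grip_width: 0.328
[642.32828583 -95.48758625  93.04626444] [-2.414766   -0.34132617  4.35556294] 8.9
scene body z36-50 79 [642.3 -94.9  21.9] zmin/max 56.6 66.4
scene neck18-29 98 [641.2 -95.3  22.2] zmin/max 36.8 47.5
scene bead10-14 34 [639.8 -98.4  25.6] zmin/max 28.7 32.5
scene ring top 527 [641.4 -94.2  26.8] zmin/max 81.6 85.5
scene portrim 89 [641.5 -95.   33.1] zmin/max 75.1 81.0
wrist ring top 7166 [647.3 -97.4  28.7] zmin/max 81.5 85.5
wrist portrim 965 [642.6 -96.2  32.1] zmin/max 75.0 81.0
```

```bash
python3 -m crank '{"dp":[[0,0,-0.15],[0,0,0],[0,0,0]],"delta_rot":[[0,0,0],[0,0,0],[0,0,0]],"claw":[255,255,255]}'; python3 -m crank '{"dp":[[0,0,0.2],[0,0,0.15],[0,0,0],[0,0,0]],"delta_rot":[[0,0,0],[0,0,0],[0,0,0],[0,0,0]],"claw":[255,255,255,255]}'
```

```text
time_s: 9.3
eef_pos: [642.4, -95.5, 92.7]
ee_rot: [0.0, 0.211, 0.978, -0.0]
force: [-6.7, 0.7, 13.5]
grip_width: 0.33
time_s: 9.7
eef_pos: [642.4, -95.5, 94.8]
ee_rot: [0.0, 0.211, 0.978, -0.0]
force: [-0.6, -0.4, 5.4]
grip_width: 0.332
```

The ring met the mouth at TCP 92.7, where the force rose to 13.5 N. I've backed off about 2 mm, so I let go and check the lock.

```bash
python3 -m crank '{"dp":[[0,0,0],[0,0,0],[0,0,0],[0,0,0],[0,0,0],[0,0,0]],"delta_rot":[[0,0,0],[0,0,0],[0,0,0],[0,0,0],[0,0,0],[0,0,0]],"claw":[128,60,0,0,0,0]}'; python3 m.py d
```

```text
time_s: 10.3
eef_pos: [642.3, -95.5, 94.7]
ee_rot: [-0.0, 0.211, 0.978, -0.0]
force: [-0.8, -0.2, 1.0]
grip_width: 0.999
[642.27323664 -95.49985031  94.74474799] [-0.83583188 -0.16301044  1.00164552] 10.3
scene body z36-50 73 [643.2 -94.4  21. ] zmin/max 58.4 71.4
scene neck18-29 103 [641.3 -95.1  22. ] zmin/max 38.2 49.2
scene bead10-14 39 [639.1 -99.7  26.7] zmin/max 30.3 34.0
scene lowbody 12 [ 623.8 -107.9   36.9] zmin/max 65.4 71.4
scene ring top 395 [644.3 -93.7  26. ] zmin/max 83.3 87.2
scene portrim 96 [641.5 -95.   32.5] zmin/max 75.0 79.5
wrist ring top 11903 [644.7 -96.1  26.4] zmin/max 83.2 87.2
wrist portrim 751 [644.2 -96.4  33.5] zmin/max 75.0 81.0
```

View pics/dwrist.png

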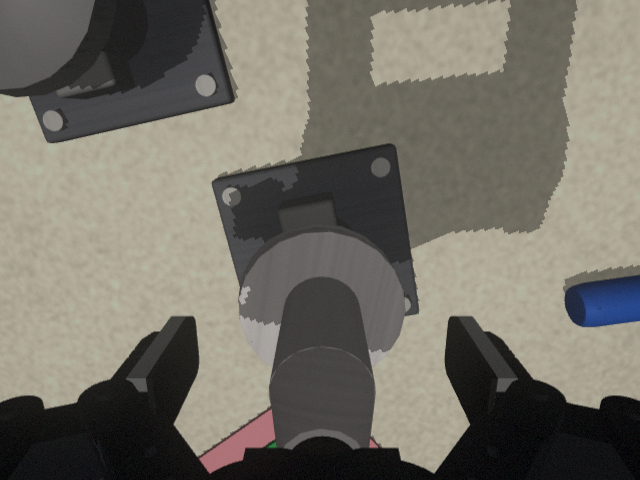

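The fingers are clear on both sides of the body at (320,390), and the nozzle stands in the port. I retract and measure its height and tilt.

```bash
python3 -m crank '{"dp":[[0,0,1],[0,0,2],[0,0,3],[0,0,3],[0,0,3],[0,0,2],[0,0,0],[0,0,0]],"delta_rot":[[0,0,0],[0,0,0],[0,0,0],[0,0,0],[0,0,0],[0,0,0],[0,0,0],[0,0,0]],"claw":[0,0,0,0,0,0,0,0]}'
python3 - <<'E'
from h import *
from scipy.optimize import least_squares
def circ(p):
    f=lambda q:np.hypot(p[:,0]-q[0],p[:,1]-q[1])-q[2]
    return least_squares(f,[*p.mean(0)[:2],20],loss='soft_l1').x.round(1)
s=sense();print(s['eef_pos'],s['force'])
for c in ['scene','wrist','top']:
    im,d=capture(c);save('e'+c,im);W=cloud(c,d,s)
    def P(a,b,r,x=642,y=-95): return W[(np.hypot(W[...,0]-x,W[...,1]-y)<r)&(W[...,2]>a)&(W[...,2]<b)]
    p=P(80,95,36); print(c,'ring',len(p),np.percentile(p[:,2],[10,50,90]).round(1), circ(p) if len(p)>20 else '')
    for a,b in((95,110),(115,132)):
        p=P(a,b,25)
        if len(p)>20: print(c,'body',a,circ(p))
    p=P(140,185,30)
    if len(p): print(c,'tip max',np.percentile(p[:,2],[50,90,98]).round(1))
    if c=='scene':
        p=P(145,158,45,525,138);print('fish tip',p.mean(0).round(1),len(p))
E
```

```text
time_s: 11.2
eef_pos: [642.2, -95.4, 234.7]
ee_rot: [0.0, 0.211, 0.978, -0.0]
force: [-0.8, -0.5, 0.1]
grip_width: 1.0
[642.16456929 -95.4211828  234.71545117] [-0.8228409  -0.47618226  0.07967073]
scene ring 709 [84.9 86.7 88.4] [641.7 -94.5  26.3]
scene body 95 [642.7 -94.   14.7]
scene body 115 [642.4 -94.2  14.9]
scene tip max [153.  162.2 163. ]
fish tip [521.1 137.4 149.8] 266
wrist ring 4045 [85.  85.9 86.9] [645.9 -96.7  26.7]
wrist body 95 [643.9 -95.7  14.9]
wrist body 115 [644.  -95.7  15. ]
wrist tip max [160.2 161.8 162.3]Traceback (most recent call last):
  File "<stdin>", line 10, in <module>
    return _quantile_unchecked(
        a, q, axis, out, overwrite_input, method, keepdims, weights)
    return _ureduce(a,
                    func=_quantile_ureduce_func,
    ...<5 lines>...
                    overwrite_input=overwrite_input,
                    method=method)
    r = func(a, **kwargs)
    result = _quantile(arr,
                       quantiles=q,
    ...<2 lines>...
                       out=out,
                       weights=wgt)
    slices_having_nans = np.isnan(arr[-1, ...])
                                  ~~~^^^^^^^^^
IndexError: index -1 is out of bounds for axis 0 with size 0
```

View pics/escene.png

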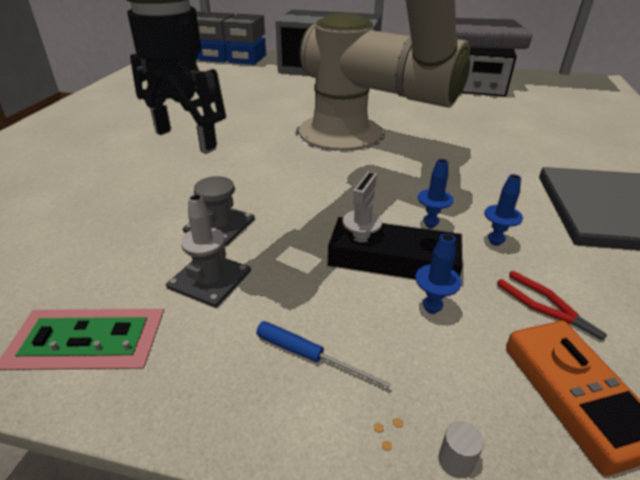

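The picture shows the nozzle upright in the open port at (203,230), the fishtail standing at (363,205), and the gripper clear. The ring top is at 86 mm and the tip at about 162 mm, so the foot is at about 21–22 mm, which is the locked height.

```bash
python3 -c "
from rig import *
print(finish_job())"
```

```text
the job is handed in; nothing more can be done
None
```

I took the silver round nozzle out of the rack, pushed it tip up into the open port until its ring met the mouth, let go, backed off and handed the job in. No verdict was reported. The last move ended at 11.2 s, well inside the 43 s limit.

- **Locked:** after release the ring top measured about 86 mm and the tip about 162 mm above the bench. That puts the foot at about 21–22 mm, the locked height. It did not spring back up.
- **Position and tilt:** the nozzle stood upright, within about 2 mm of the port axis. The scene and wrist cameras disagreed by about 1.5 mm in position, which is within their calibration error.
- **Fishtail and look-alikes:** the fishtail measured unmoved (tip at 521, 137 before and after). The blue look-alikes were not touched.
- **Gripper:** it was open and 140 mm above where it let go, with no contact force.
- **Check that failed:** the final look from the top camera gave no points near the nozzle's ring, so I had no third check of its position.

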